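# Set the rain cover and pack the sample boxes

### The job

Fold the hinged rain cover of the inspection stand up to 50 degrees above level, in line with the two sloping index arms beside it, and let go of it. Then push the wide sample box in under the cover, fully home in the corner between the back wall and the side plate nearest the robot, and after it pack the narrow box square beside it, tight against the wide box and the back wall. Let both boxes stand flat on the table, leave the cover at its angle and do not disturb the other things.

Things in the scene. Friction and masses are not known exactly. Their poses are not given: they have to be found in the camera images.
- stand: fixed dark-steel inspection stand without floor; origin on the table under the middle of the hinge axis; x to the back wall, y to the side plate nearest the robot, z up. Bay open at the front (-x), which looks to the robot's right. Back wall: inner face at x = -6 mm, 45 high. Side plates: inner faces at y = +85 and -85 mm, reaching forward to x = -66 mm, 40 high. At y = +-103 mm steel index arms (130 long) rise from the hinge to the front at 50 degrees.
- hinge (a point): middle of the hinge axis, 95 mm above the table; the axis runs along the stand's y; axes as the stand's
- corner (a point): reference corner at table level, where the back wall's inner face meets the near (+y) side plate's inner face; axes as the stand's
- cover (a joint): angle of the cover (clear pane in an aluminium frame) above level, rad (0 level, grows as its front edge rises; 50 degrees = 0.873; range 0 to 1.5). A stiff 5 mm panel 166 wide, 170 from hinge to front edge. The hinge's friction (0.8 N m) holds it wherever it is left; it starts 14 to 29 degrees up. At 50 degrees it overhangs the bay: a tool reaching in must lean, wrist to the front.
- flange (a point): grip point on the cover's flange: a plate 80 wide (y) x 10 thick x 40 mm, midway along the cover's front edge, bent up 40 degrees from its plane: it rises from that edge at (cover angle + 40 degrees) above level, towards the front, and stands upright at the set angle. Point in mid-thickness, 25 mm from root, 15 mm from free edge; axes: x along the cover to the hinge, y along hinge.
- wide_box_centre (a point): centre of the wide lidded grey sample box, half-way up the 38 mm body; it is 130 long (its x) x 72 wide (its y) x 38 mm high, loose on the table, slides. On its lid stands a bare-steel grip plate 50 long (x) x 12 thick (y), top 85 mm above the table, its middle 20 mm from the box centre towards the box's -x end (away from the stand). 0.6 kg.
- narrow_box_centre (a point): centre of the narrow lidded grey sample box, half-way up the 38 mm body; it is 130 long (its x) x 54 wide (its y) x 38 mm high, loose on the table, slides. On its lid stands a bare-steel grip plate 50 long (x) x 12 thick (y), top 85 mm above the table, its middle 20 mm from the box centre towards the box's -x end (away from the stand). 0.45 kg.
- bolt_stand: bystander, fixed: slotted dark-steel stand 60 x 200 (y) x 60 mm with four upright bolts, 135 mm high in all; origin under its centre
- nut: bystander, loose: rusted square nut 62 x 62 x 30 mm; origin under its centre
- chalk_holder: bystander, loose: white ceramic chalk holder 110 long (x), 21 mm high; origin under its centre
- gauge: bystander, loose: flat forked red steel bolt gauge 160 long (x) x 52 x 8 mm; origin under its middle
Things that resemble listed ones, but are neither listed nor needed, are in the scene too. What is shaped like the part that bears wide_box_centre but brown, orange or red is not meant.

How it is judged:
By the outcome, as a careful person would: the job done as asked, in the order asked, and still so for the second after the job is handed in, with the robot touching nothing.
It also fails if it takes over 72 s, if anything falls off the work surface, if the arm or the gripper's body presses on something with over 40 N, if the wrist force passes 120 N, or if a joint passes its speed limit or range.

### The arm

A 7-joint arm with a two-finger parallel gripper is mounted at the origin on the work surface. World frame = base frame: x ahead of the robot, y to its left, z up, the work surface at z = 0. Lengths are in mm, angles in rad, forces in N, time in s.
With the tool pointing down it reaches from about 400 to 900 mm from the base axis. Payload 5.6 kg.
Tool frame: the origin (TCP) lies midway between the tips of the shut fingers; the grasp point (between the pads) lies 19 mm behind it; x points along the fingers, y is the direction in which the jaws open and shut, and the axes are right-handed (so a half turn about x gives the same grasp; the last joint's range is limited). The gripper opens to 92 mm and grips with 3 to 60 N. Pads are 20 mm wide; open, the fingers measure 128 mm over their backs; the gripper's body (75 mm by 189 mm) begins 69 mm behind the grasp point.
Start: joints at [1.103, 0.468, -0.012, 1.603, 0.006, 1.071, -0.056], TCP at [267.851, -592.254, 214.592] pointing down, gripper open.
Joint ranges: [-2.53, 2.53], [-0.31, 2.02], [-1.57, 1.55], [0.28, 2.44], [-1.29, 4.43], [0.15, 1.84], [-2.92, 2.92]. Speed limits (rad/s): [2.57, 2.57, 3.14, 3.14, 3.14, 3.14, 3.14].

### API

Orientations are given as a rotation vector (axis times angle).
In Python, from cell import robot, grip, kin, viewer gives the robot as it stands. Calls block until the motion is done:
- robot.movep(position, orientation): joint-space move of the TCP to a pose.
- robot.servo_line(position, feed=150, rotation=None): straight line of the TCP; rotation=None keeps the orientation; feed is the mean speed in mm/s.
- robot.goto_joints(angles): joint-space move.
- grip(opening, newtons=None): opening from 0.0 (shut) to 1.0 (fully open); newtons is the grip in N (None keeps the last); returns when the fingers have stopped.
- robot.hold(seconds).
- kin.ik(position, orientation): joint angles nearest the present ones, or None.
- robot.observe(): the state.
- viewer.read_camera(name): name is "side" or "top"; returns the picture (480x640x3 uint8, red, green, blue); there is no depth.
- viewer.camera_info(name): a dict with "camera_matrix" (3x3 intrinsics, pixels), "k1" (the pictures are not rectified: a ray, as slopes to the right and down, at radius r is drawn at 1 + k1 r^2 times it, then the intrinsics apply), "R" (3x3) and "t" (3): a world point X has camera coordinates R X + t. Camera axes: x right, y down, z forward; pixel columns grow to the right and rows downward; lengths in mm; the calibration is good to about 2 mm. A picture is of the moment at which its call begins. camera_info takes no time and is no camera call.
A pose or a line that the arm cannot do raises robot.IKError and nothing moves.
- robot.job_done(): hands the job in, once; it reports no verdict.
Trained networks look in the newest picture that a camera, given by its name, has taken for a name from the list of things; names that differ only in an ending like _2 or _b are one class to them, and where a whole thing is asked for, a point or a joint stands for the part that bears it (a point fixed in the world has none). Each returns a list of dicts, best first, with "confidence" (0 to 1); they miss things now and then, are a little off and sometimes report something else, mostly with a low value. They report only what shows in the picture. A call takes as long as a camera call. They do not tell look-alikes from the thing itself.
- viewer.silhouettes(name, camera): "mask" (480x640 bool, what is visible of it).
- viewer.pinpoint(name, camera): "at" ([x, y, z] in mm, in the coordinates of the camera as it stood for that picture, good to about 4 mm: a listed point, or the origin of a listed thing).
The state is a dict: "t": time; "joints": joint angles; "joint_velocities": joint speeds; "joint_torque": joint torques, N m; "tcp_pos": TCP position; "tcp_rot": TCP orientation; "contact_force": force on the tool from outside, world axes, zero at the start; "wrist_torque": the same for the moment, N m; "grip_width": opening from 0.0 (shut) to 1.0 (fully open).
Only numpy, scipy, OpenCV 4.12 (cv2) and the standard library are available. Lean on these libraries where they do the work, as an engineer would, in place of code of your own. Each camera call takes 0.05 s, during which the arm holds its last target. There are 200 camera calls.

## Working session

There is one attempt and no reset: what is moved stays moved. The work goes in short steps, each a Python script; the robot and the scene stay as the last script left them, time stands still between calls to the robot, and variables do not carry over. Pictures are saved under pics/ and viewed, about 8 in all and at most 12, crops included, and the job is handed in when it is done.

```bash
ls; mkdir -p pics
cat > h.py <<'E'
import numpy as np, cv2
from scipy.spatial.transform import Rotation as Ro
from cell import robot, grip, kin, viewer
np.set_printoptions(precision=2,suppress=True)
def snap(cam,fn=None):
    im=viewer.read_camera(cam)
    if fn: cv2.imwrite('pics/'+fn,im[:,:,::-1])
    return im
def w(cam,p):
    i=viewer.camera_info(cam); return np.array(i['R']).T@(np.array(p)-np.array(i['t']))
def proj(cam,X):
    i=viewer.camera_info(cam); c=(np.atleast_2d(X)@np.array(i['R']).T)+np.array(i['t'])
    s=c[:,:2]/c[:,2:]; s=s*(1+i['k1']*(s**2).sum(1,keepdims=True)); K=np.array(i['camera_matrix'])
    return s@K[:2,:2].T+K[:2,2]
def onplane(cam,px,z):
    i=viewer.camera_info(cam);K=np.array(i['camera_matrix']);px=np.atleast_2d(px).astype(float)
    d=(px-K[:2,2])@np.linalg.inv(K[:2,:2]).T; s=d.copy()
    for _ in range(20): s=d/(1+i['k1']*(s**2).sum(1,keepdims=True))
    r=np.c_[s,np.ones(len(s))]@np.array(i['R']); o=-np.array(i['R']).T@np.array(i['t'])
    return o+r*((z-o[2])/r[:,2:])
E
python3 - <<'E'
from h import *
for c in('top','side'):
    snap(c,c+'0.png'); i=viewer.camera_info(c); print(c,-np.array(i['R']).T@np.array(i['t']), np.array(i['R'])[2])
    for n in ['stand','hinge','corner','cover','flange','wide_box_centre','narrow_box_centre','bolt_stand','nut','chalk_holder','gauge']:
        try: print(n,[(w(c,d['at']).round(0).tolist(),round(d['confidence'],2)) for d in viewer.pinpoint(n,c)])
        except Exception as e: print(n,repr(e))
print(robot.observe())
E
```

```text
pics
top [ 458.61 -135.69 1547.84] [ 0.06 -0.   -1.  ]
stand [([549.0, 243.0, 3.0], 0.88)]
hinge [([546.0, 242.0, 95.0], 0.86), ([466.0, -189.0, 17.0], 0.58)]
corner [([467.0, 230.0, -2.0], 0.86), ([549.0, 242.0, 101.0], 0.61)]
cover ValueError('it knows: bolt_stand, chalk_holder, corner, flange, gauge, hinge, narrow_box_centre, nut, stand, wide_box_centre')
flange [([560.0, 74.0, 193.0], 0.69)]
wide_box_centre [([562.0, -531.0, 19.0], 0.94), ([321.0, -228.0, 19.0], 0.7), ([353.0, 7.0, 19.0], 0.59), ([599.0, -185.0, 19.0], 0.56)]
narrow_box_centre [([464.0, -188.0, 16.0], 0.59)]
bolt_stand [([743.0, -166.0, -0.0], 0.57), ([549.0, 242.0, 3.0], 0.18)]
nut [([476.0, -377.0, 2.0], 0.97)]
chalk_holder [([652.0, -385.0, -2.0], 0.54), ([551.0, 241.0, 96.0], 0.28)]
gauge [([475.0, -381.0, 3.0], 0.29)]
side [ 472.75 -830.21  630.69] [ 0.09  0.8  -0.59]
stand [([551.0, 242.0, -2.0], 0.74)]
hinge [([546.0, 239.0, 94.0], 0.67)]
corner [([471.0, 230.0, 3.0], 0.8), ([600.0, -183.0, 18.0], 0.36)]
cover ValueError('it knows: bolt_stand, chalk_holder, corner, flange, gauge, hinge, narrow_box_centre, 
[... 212 characters left out ...]
ox_centre [([462.0, -188.0, 19.0], 0.59), ([766.0, 185.0, 4.0], 0.41)]
bolt_stand [([743.0, -163.0, -3.0], 0.79)]
nut [([478.0, -381.0, -4.0], 0.77)]
chalk_holder [([655.0, -383.0, 4.0], 0.91)]
gauge [([767.0, 186.0, -1.0], 0.59), ([462.0, -187.0, 20.0], 0.33)]
{'t': 1.1, 'joints': array([ 1.1 ,  0.47, -0.01,  1.6 ,  0.01,  1.07, -0.06]), 'joint_velocities': array([ 0., -0., -0.,  0., -0.,  0.,  0.]), 'joint_torque': array([ -0.  , -52.04,  -0.01, -24.41,  -0.06,   0.01,  -0.  ]), 'tcp_pos': array([ 267.9 , -592.24,  214.6 ]), 'tcp_rot': array([ 1.99,  0.43, -1.99]), 'contact_force': array([-0.56, -0.17,  0.11]), 'wrist_torque': array([-0.  , -0.03,  0.02]), 'grip_width': 0.9966524289155712}
```

View pics/top0.png

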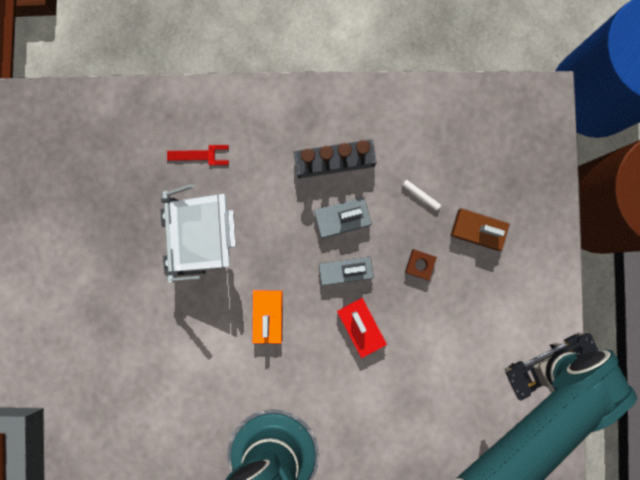

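View pics/side0.png

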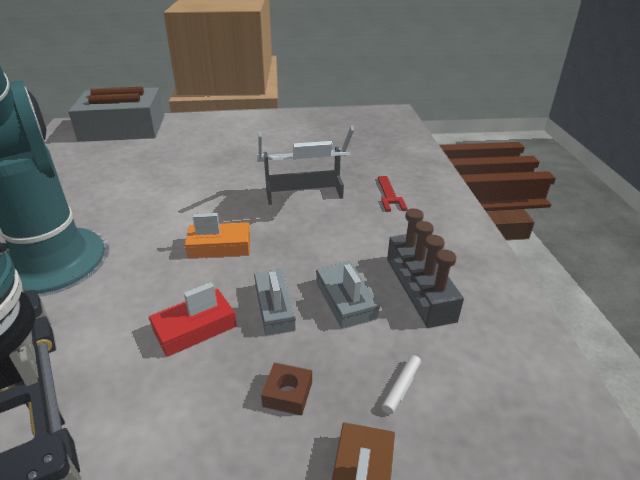

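```bash
cat > fit.py <<'E'
from h import *
from scipy.optimize import minimize
def boxpts(x,y,yaw,W):
    c,s=np.cos(yaw),np.sin(yaw)
    f=lambda P:(np.array(P)@np.array([[c,s,0],[-s,c,0],[0,0,1]]))+[x,y,0]
    b=[(i*65,j*W/2,z) for i in(-1,1) for j in(-1,1) for z in(0,38)]
    p=[(-20+i*25,j*6,z) for i in(-1,1) for j in(-1,1) for z in(38,85)]
    return f(b),f(p)
def render(cam,q,W,S=4):
    m=np.zeros((480*S,640*S),np.uint8)
    for P in boxpts(*q,W):
        cv2.fillConvexPoly(m,cv2.convexHull(np.round((proj(cam,P)+.5)*S).astype(np.int32)),1)
    return cv2.resize(m.astype(np.float32),(640,480),interpolation=cv2.INTER_AREA)
def fitbox(name,W,near,yaw=np.pi/2,cams=('top','side'),fresh=True):
    ms={}
    for c in cams:
        if fresh: viewer.read_camera(c)
        best=None
        for d in viewer.silhouettes(name,c):
            m=d['mask']; cen=np.argwhere(m).mean(0)[::-1]; e=np.linalg.norm(cen-proj(c,[*near,25])[0])
            if e<30 and (best is None or e<best[0]): best=(e,m)
        if best: ms[c]=best[1].astype(np.float32)
    def cost(q): return sum(np.abs(render(c,(q[0],q[1],q[2]/50),W)-m).sum()/m.sum() for c,m in ms.items())
    r=minimize(cost,[*near,yaw*50],method='Nelder-Mead',options=dict(initial_simplex=[[near[0]+a,near[1]+b,(yaw+t)*50] for a,b,t in((-5,-5,-.1),(6,-4,.05),(-3,6,.1),(4,4,-.1))],xatol=.05,fatol=1e-4))
    return r.x/[1,1,50],r.fun,list(ms)
E
python3 - <<'E'
from fit import *
a=fitbox('wide_box_centre',72,(599,-184)); print('wide',a,np.degrees(a[0][2]))
a=fitbox('narrow_box_centre',54,(464,-188)); print('narrow',a,np.degrees(a[0][2]))
t=cv2.imread('pics/top0.png')[175:295,150:250]; s=cv2.imread('pics/side0.png')[115:215,245:365]
t=cv2.resize(t,None,fx=5,fy=5,interpolation=cv2.INTER_CUBIC); s=cv2.resize(s,None,fx=5,fy=5,interpolation=cv2.INTER_CUBIC)
cv2.imwrite('pics/tc.png',t); cv2.imwrite('pics/sc.png',s)
E
```

```text
wide (array([ 598.39, -183.9 ,    1.81]), np.float64(0.07743145525455475), ['top', 'side']) 103.75564022024054
narrow (array([ 464.13, -190.09,    1.7 ]), np.float64(0.11121638864278793), ['top', 'side']) 97.34287080121922
```

View pics/tc.png

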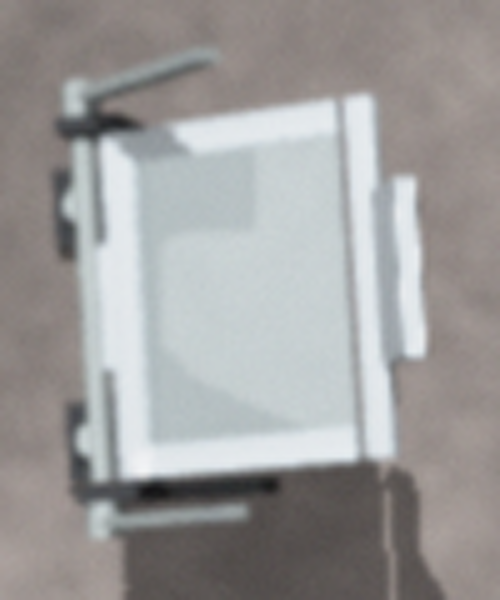

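View pics/sc.png

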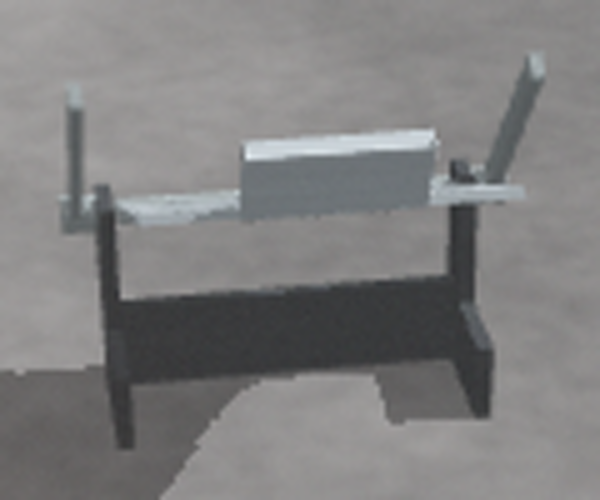

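```bash
cat > st.py <<'E'
from h import *
from scipy.optimize import least_squares
T=lambda p:(np.array(p)/5+[150,175]-.4); S=lambda p:(np.array(p)/5+[245,115]-.4)
c50,s50=np.cos(np.radians(50)),np.sin(np.radians(50))
tip=lambda y:(-130*c50,y,95+130*s50)
def cov(u,n,y,a): return (-u*np.cos(a)-n*np.sin(a)*-1*-1*-1 if 0 else -u*np.cos(a)+n*np.sin(a),y,95+u*np.sin(a)+n*np.cos(a))
def fl(v,n,y,a):
    r=cov(170,0,y,a); b=a+np.radians(40)
    return (r[0]-v*np.cos(b)-n*np.sin(b),y,r[2]+v*np.sin(b)-n*np.cos(b)) # n to front
obs=[('top',T((214,57)),lambda a:tip(-103)),('top',T((246,513)),lambda a:tip(103)),
('top',T((373,96)),lambda a:cov(170,2.5,-83,a)),('top',T((393,458)),lambda a:cov(170,2.5,83,a)),
('top',T((414,178)),lambda a:fl(40,5,-40,a)),('top',T((424,357)),lambda a:fl(40,5,40,a)),
('side',S((73,92)),lambda a:tip(103)),('side',S((534,64)),lambda a:tip(-103)),
('side',S((130,382)),lambda a:(-6,85,0)),('side',S((455,358)),lambda a:(-6,-85,0)),
('side',S((132,446)),lambda a:(-66,85,0)),('side',S((476,414)),lambda a:(-66,-85,0)),
('side',S((118,300)),lambda a:(-6,85,45)),('side',S((452,278)),lambda a:(-6,-85,45)),
('side',S((246,158)),lambda a:fl(40,5,40,a)),('side',S((434,152)),lambda a:fl(40,5,-40,a))]
def toW(p,q):
    c,s=np.cos(q[2]),np.sin(q[2]); p=np.asarray(p,float)
    return np.array([q[0]+c*p[0]-s*p[1],q[1]+s*p[0]+c*p[1],p[2]])
def res(q): return np.concatenate([proj(c,toW(f(q[3]),q))[0]-o for c,o,f in obs])
if __name__=='__main__':
    r=least_squares(res,[547,241,np.pi/2+.08,np.radians(25)],loss='soft_l1',x_scale=[10,10,.1,.1])
    print(r.x,np.degrees(r.x[2:])); print(res(r.x).reshape(-1,2)); print(toW((-6,85,0),r.x),toW(fl(25,0,0,r.x[3]),r.x))
    J=np.linalg.inv(r.jac.T@r.jac)**.5; print(np.diag(J))
E
python3 st.py
```

```text
[550.22 238.86   1.63   0.44] [93.17 25.19]
[[-1.39 -0.38]
 [-2.93 -0.13]
 [-0.36 -0.01]
 [-0.27  0.04]
 [ 0.14  0.16]
 [ 0.18  0.11]
 [ 0.16  0.59]
 [ 0.46  0.42]
 [-1.16  0.65]
 [-0.57  0.3 ]
 [ 0.4   0.35]
 [-0.2   1.18]
 [ 0.29  1.51]
 [ 0.51  0.93]
 [-0.76  0.76]
 [ 0.36 -0.61]]
[465.68 228.17   0.  ] [559.3   74.78 190.04]
[1.08 1.48 0.01 0.01]st.py:25: RuntimeWarning: invalid value encountered in sqrt
  J=np.linalg.inv(r.jac.T@r.jac)**.5; print(np.diag(J))
```

```bash
cat > g.py <<'E'
from fit import *
from st import toW,fl
Q=np.array([550.2,238.9,np.radians(93.17),0])
def Rst(yaw=Q[2]): return Ro.from_euler('z',yaw).as_matrix()
def orient(b,jaw,sg=1,yaw=Q[2]):
    d=np.array([np.cos(b),0,-np.sin(b)])
    y=np.array([np.sin(b),0,np.cos(b)])*sg if jaw=='x' else np.array([0,sg,0.])
    return Ro.from_matrix(Rst(yaw)@np.c_[d,y,np.cross(d,y)]).as_rotvec()
def tcp(g,b,yaw=Q[2]): # g = grasp point, world
    return np.array(g)+19*(Rst(yaw)@[np.cos(b),0,-np.sin(b)])
def F(): 
    o=robot.observe(); print('t%.1f'%o['t'],'tcp',o['tcp_pos'],'F',o['contact_force'],'M',o['wrist_torque'],'gw%.3f'%o['grip_width'])
    return o
E
python3 - <<'E'
from g import *
R=np.radians
for sg in(1,-1):
    for a,v in((25.2,90),(25.2,25),(50,25),(50,110)):
        b=R(a+40); g=toW(fl(v,0,0,R(a)),Q); print(sg,a,v,g,kin.ik(tcp(g,b),orient(b,'x',sg)))
    for lean in (40,50,60):
        for n,g in(('wide start',(603,-203,66)),('wide home',toW((-91,49,66),Q)),('pre',toW((-250,40,66),Q)),('narrow home',toW((-91,-14,66),Q)),('nstart',(466,-210,66))):
            print(sg,lean,n,kin.ik(tcp(g,R(lean)),orient(R(lean),'y',sg)))
E
```

```text
1 25.2 90 [560.79  47.62 249.08] [ 0.74  0.51 -0.86  1.76 -0.06  1.03  1.6 ]
1 25.2 25 [559.29  74.84 190.08] [ 0.7   0.6  -0.88  1.82  0.02  0.89  1.53]
1 50 25 [556.24 129.79 250.23] [ 0.44  0.51 -0.97  1.74  0.46  1.14  0.95]
1 50 110 [556.24 129.79 335.23] [ 0.46  0.43 -1.    1.63  0.37  1.29  1.03]
1 40 wide start [ 0.48  0.96  0.16  1.42 -0.78  1.48 -2.11]
1 40 wide home [ 0.21  0.72 -0.12  2.02 -1.05  0.94 -2.1 ]
1 40 pre [ 0.36  0.77  0.03  1.87 -0.88  1.17 -2.06]
1 40 narrow home [ 0.17  0.77 -0.09  1.87 -1.02  0.99 -2.19]
1 40 nstart [ 0.58  0.84  0.17  1.71 -0.7   1.39 -1.93]
1 50 wide start [ 0.44  0.88  0.15  1.49 -0.69  1.32 -2.16]
1 50 wide home [ 0.16  0.64 -0.15  2.04 -0.93  0.79 -2.27]
1 50 pre [ 0.31  0.69  0.01  1.91 -0.79  1.01 -2.17]
1 50 narrow home [ 0.12  0.7  -0.12  1.89 -0.88  0.85 -2.36]
1 50 nstart [ 0.55  0.75  0.15  1.78 -0.64  1.22 -1.99]
1 60 wide start [ 0.38  0.8   0.15  1.56 -0.6   1.16 -2.23]
1 60 wide home [ 0.08  0.57 -0.16  2.05 -0.75  0.67 -2.51]
1 60 pre [ 0.25  0.61 -0.    1.95 -0.67  0.87 -2.32]
1 60 narrow home [ 0.04  0.64 -0.11  1.9  -0.
[... 562 characters left out ...]
narrow home [ 0.61  0.92 -0.7   1.84 -0.49  0.74  0.56]
-1 40 nstart [ 1.05  0.91 -0.5   1.67 -0.28  1.22  0.84]
-1 50 wide start [ 0.85  0.95 -0.5   1.45 -0.21  1.18  0.63]
-1 50 wide home [ 0.57  0.76 -0.67  2.01 -0.46  0.61  0.48]
-1 50 pre [ 0.82  0.82 -0.66  1.88 -0.26  0.83  0.52]
-1 50 narrow home [ 0.52  0.82 -0.66  1.86 -0.38  0.67  0.38]
-1 50 nstart [ 1.01  0.82 -0.5   1.75 -0.22  1.09  0.78]
-1 60 wide start [ 0.8   0.87 -0.48  1.53 -0.11  1.06  0.54]
-1 60 wide home [ 0.45  0.67 -0.63  2.02 -0.28  0.56  0.24]
-1 60 pre [ 0.72  0.72 -0.62  1.92 -0.16  0.75  0.38]
-1 60 narrow home [ 0.42  0.74 -0.61  1.87 -0.21  0.63  0.16]
-1 60 nstart [ 0.96  0.73 -0.49  1.82 -0.13  0.96  0.69]
```

```bash
python3 - <<'E'
from g import *
R=np.radians; a0=25.2
b=R(a0+40)
robot.movep(tcp(toW(fl(95,0,0,R(a0)),Q),b),orient(b,'x')); F()
grip(.6); robot.servo_line(tcp(toW(fl(26,0,0,R(a0)),Q),b),feed=120); F()
grip(0.0,35); F()
snap('side','s1.png'); snap('top')
E
python3 - <<'E'
import cv2; s=cv2.imread('pics/s1.png')[60:220,200:400]; cv2.imwrite('pics/s1c.png',cv2.resize(s,None,fx=3.5,fy=3.5))
E
```

```text
t4.0 tcp [560.65  52.54 236.16] F [0.41 0.04 1.06] M [-0.34 -0.17 -0.  ] gw1.005
t5.4 tcp [559.34  82.29 174.16] F [-0.07 -1.15  0.05] M [-0.37 -0.13 -0.04] gw0.598
t6.2 tcp [558.79  83.1  173.94] F [0.27 2.97 0.02] M [ 0.15 -0.27  0.19] gw0.107
```

View pics/s1c.png

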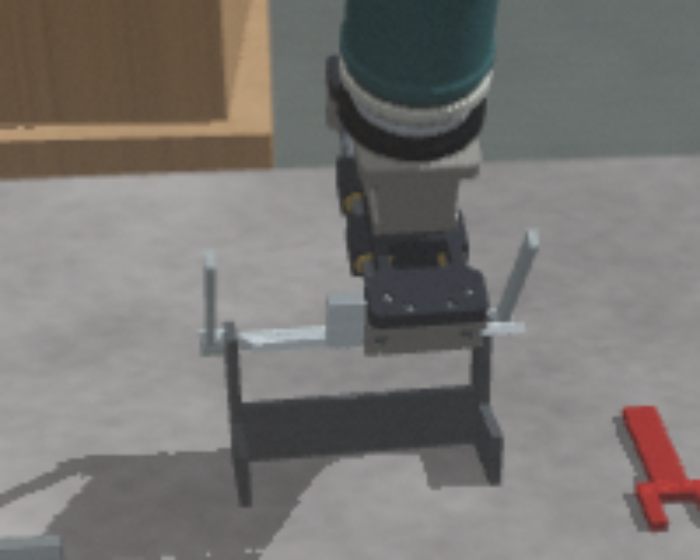

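Run:
```python
from g import *
R=np.radians
for a in np.linspace(25.2,50,7)[1:]:
    b=R(a+40); robot.servo_line(tcp(toW(fl(26,0,0,R(a)),Q),b),feed=60,rotation=orient(b,'x')); F()
print(Ro.from_rotvec(robot.observe()['tcp_rot']).as_matrix()[:,0])
```

```text
t6.6 tcp [558.43  89.21 185.11] F [-0.63  3.89  1.64] M [ 0.6  -0.22  0.15] gw0.101
t7.0 tcp [558.01  95.83 195.41] F [-0.84  3.61 -0.  ] M [ 0.96 -0.11  0.26] gw0.109
t7.3 tcp [557.55 103.29 205.38] F [-1.75  4.63  0.4 ] M [1.23 0.03 0.3 ] gw0.107
t7.7 tcp [557.04 111.46 214.85] F [-3.76  4.25  0.43] M [1.3  0.24 0.32] gw0.106
t8.1 tcp [556.45 120.35 223.73] F [-5.23  4.74  2.74] M [1.27 0.44 0.29] gw0.104
t8.4 tcp [555.88 129.93 232.04] F [-4.25  3.6   2.72] M [1.22 0.61 0.27] gw0.106
[-0.  0. -1.]
```

Run:
```python
from g import *
R=np.radians
grip(.5); F()
robot.servo_line(np.array([555.9,129.9,232+95]),feed=150); F()
grip(1.0)
robot.movep([560,-60,330],orient(R(50),'y',-1)); F()
a=snap('side','s2.png'); b=snap('top','t2.png')
s=cv2.resize(a[80:220,240:360,::-1],None,fx=4,fy=4,interpolation=cv2.INTER_CUBIC); t=cv2.resize(b[175:295,150:250,::-1],None,fx=4,fy=4,interpolation=cv2.INTER_CUBIC)
o=np.zeros((560,880,3),np.uint8); o[:560,:480]=s; o[:480,480:]=t
cv2.imwrite('pics/c2.png',o[:,:800])
print([(w('top',d['at']),d['confidence']) for d in viewer.pinpoint('flange','top')],[(w('side',d['at']),d['confidence']) for d in viewer.pinpoint('flange','side')], toW(fl(25,0,0,R(50)),Q))
```

```text
t9.1 tcp [556.3  129.75 232.22] F [ 0.17  0.4  -0.1 ] M [ 0.07 -0.12  0.02] gw0.500
t9.9 tcp [555.42 129.63 326.09] F [-0.16 -0.59 -0.01] M [ 0.01 -0.1  -0.01] gw0.501
t11.5 tcp [560.   -59.74 330.03] F [-0.35  0.34 -0.01] M [-0.56 -0.13  0.01] gw0.997
[(array([556.22, 128.5 , 250.36]), 0.63), (array([548.42, 244.73,  96.66]), 0.48), (array([465.67, 231.22,  -1.15]), 0.4)] [(array([558.47, 131.65, 250.73]), 0.79)] [556.24 129.79 250.23]
```

View pics/c2.png

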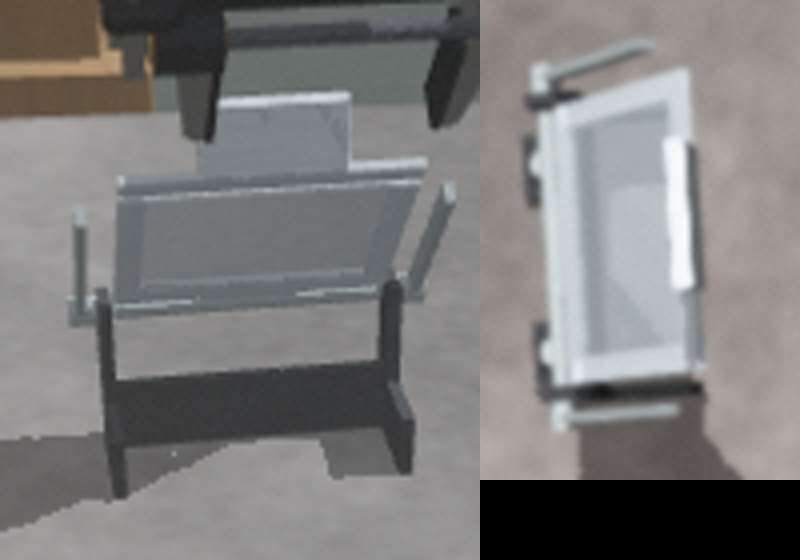

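Run:
```python
from g import *
from st import cov
R=np.radians
for a in (48,50,52):
    print(a,proj('top',[toW(cov(170,2.5,y,R(a)),Q) for y in(-83,83)]).ravel(),proj('side',[toW(cov(170,2.5,y,R(a)),Q) for y in(83,-83)]).ravel())
p,b,yw=np.array([603.2,-203.3,66]),R(50),R(103.76)
o=orient(b,'y',-1,yw); d=Rst(yw)@[np.cos(b),0,-np.sin(b)]
grip(.55,50)
robot.movep(tcp(p,b,yw)-110*d,o); F()
robot.servo_line(tcp(p,b,yw),feed=120); F()
snap('side','s3.png')
grip(0.0,50); F()
print(fitbox('wide_box_centre',72,(599,-184),R(103),cams=('top',)))
s=cv2.imread('pics/s3.png')[180:360,200:440]; cv2.imwrite('pics/s3c.png',cv2.resize(s,None,fx=3,fy=3))
```

```text
48 [201.4  191.9  205.48 267.19] [268.87 125.95 346.24 121.28]
50 [199.01 191.81 203.07 267.3 ] [268.61 123.39 345.87 118.78]
52 [196.55 191.73 200.61 267.43] [268.35 120.88 345.48 116.33]
t13.6 tcp [ 617.93 -259.07  137.33] F [-0.31  0.28  0.75] M [-0.61 -0.26 -0.05] gw0.546
t14.6 tcp [ 600.82 -192.26   52.07] F [ 0.76 -0.33 -0.48] M [-0.61 -0.24  0.03] gw0.547
t15.3 tcp [ 600.59 -191.46   51.39] F [ 0.75 -1.67 -1.05] M [-0.69 -0.39 -0.19] gw0.128
(array([ 598.02, -181.73,    1.81]), np.float64(0.2843500077724457), ['top'])
```

View pics/s3c.png

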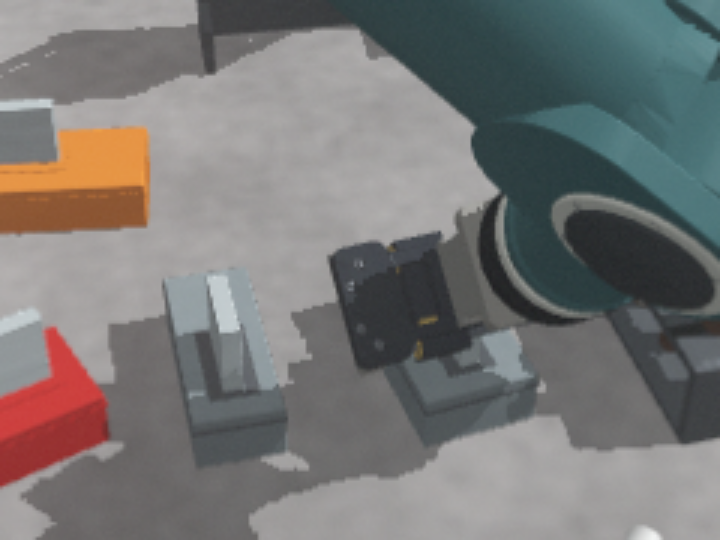

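Run:
```python
from g import *
from st import cov
R=np.radians
P=lambda c,*X:proj(c,[toW(x,Q) for x in X])
for y in(-103,103):
    for a in(46,48,50,52):
        t=(-130*np.cos(R(a)),y,95+130*np.sin(R(a))); p=P('top',t,(0,y,95)); q=P('side',t,(0,y,95)); print('arm',y,a,p[0]-p[1],q[0]-q[1])
for y in(-83,83):
    for a in(46,48,50,52):
        t=cov(170,2.5,y,R(a)); p=P('top',t,(0,y,95)); q=P('side',t,(0,y,95)); print('cov',y,a,p[0]-p[1],q[0]-q[1])
a=cv2.imread('pics/s2.png');b=cv2.imread('pics/t2.png')
s=cv2.resize(a[100:165,245:365],None,fx=6,fy=6,interpolation=cv2.INTER_CUBIC)
t=cv2.resize(b[180:290,155:215],None,fx=6,fy=6,interpolation=cv2.INTER_CUBIC)
cv2.imwrite('pics/s2d.png',s)
```

```text
arm -103 46 [28.84 -8.07] [  9.7  -20.14]
arm -103 48 [27.09 -8.16] [  9.44 -22.04]
arm -103 50 [25.3  -8.25] [  9.17 -23.9 ]
arm -103 52 [23.47 -8.32] [  8.89 -25.73]
arm 103 46 [29.39 -2.16] [ -0.09 -19.99]
arm 103 48 [27.63 -2.06] [ -0.27 -21.94]
arm 103 50 [25.84 -1.95] [ -0.46 -23.86]
arm 103 52 [24.   -1.84] [ -0.64 -25.74]
cov -83 46 [ 37.66 -10.07] [ 11.8  -28.41]
cov -83 48 [ 35.32 -10.18] [ 11.44 -30.96]
cov -83 50 [ 32.92 -10.27] [ 11.07 -33.47]
cov -83 52 [ 30.46 -10.35] [ 10.68 -35.91]
cov 83 46 [38.25 -3.62] [  1.12 -28.29]
cov 83 48 [35.91 -3.51] [  0.86 -30.91]
cov 83 50 [33.5  -3.39] [  0.59 -33.47]
cov 83 52 [31.04 -3.27] [  0.33 -35.98]
```

View pics/s2d.png

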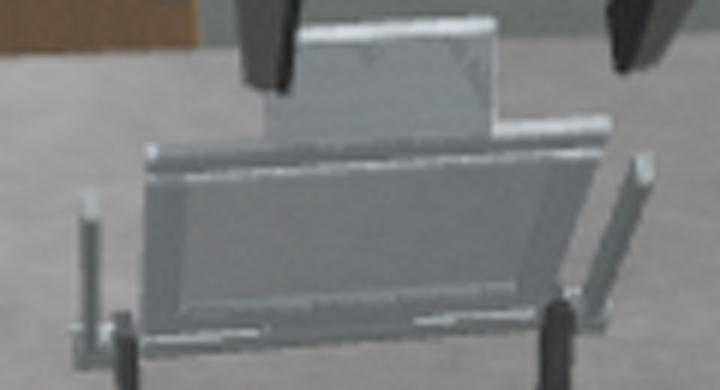

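```bash
cat >> g.py <<'E'
B=np.radians(50)
def go(c,z,yaw=Q[2],feed=100):
    """centre of the held box at stand (x,y); grasp 20 behind it, at height z"""
    p=toW((c[0]-20,c[1],z),Q); robot.servo_line(tcp(p,B,yaw),feed=feed,rotation=orient(B,'y',-1,yaw))
def fst():
    o=robot.observe(); return Rst().T@o['contact_force'], Rst().T@(o['tcp_pos']-[Q[0],Q[1],0]),o
E
python3 - <<'E'
from g import *
R=np.radians; yw=R(103.76)
p=np.array([603.2,-203.3,66])
robot.servo_line(tcp(p+[0,0,8],B,yw),feed=50); F()
go((-190,45),74,feed=150); F()
print(fitbox('wide_box_centre',72,toW((-190,45,0),Q)[:2],Q[2],cams=('top','side')),toW((-190,45,0),Q))
snap('side','s4.png')
s=cv2.imread('pics/s4.png')[80:320,180:420]; cv2.imwrite('pics/s4c.png',cv2.resize(s,None,fx=2.5,fy=2.5))
E
```

```text
t15.8 tcp [ 599.89 -191.9    58.92] F [ 0.46  0.16 -6.58] M [-1.78 -0.53 -0.02] gw0.126
t17.5 tcp [516.82  37.95  59.29] F [-0.29  0.53 -7.43] M [-1.78 -0.19  0.06] gw0.126
(array([515.75,  52.28,   1.61]), np.float64(0.8897998332977295), ['top', 'side']) [515.78  46.7    0.  ]
```

View pics/s4c.png

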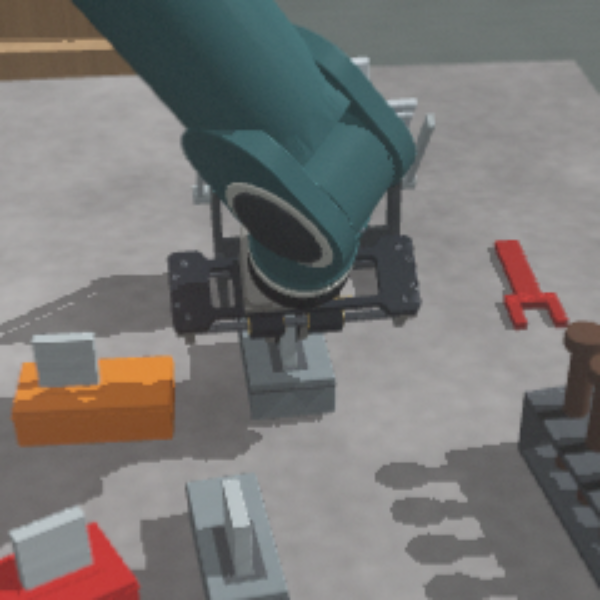

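```bash
cat >> g.py <<'E'
def creep(c,z,dirn,maxd,lim,step=1.0,yaw=Q[2],feed=25):
    """push box along stand dirn until the opposing force exceeds lim"""
    dirn=np.array(dirn,float); f0=fst()[0][:2]@dirn; c=np.array(c,float)
    for k in range(int(maxd/step)):
        c=c+dirn*step; go(c,z,yaw,feed); f=fst()[0][:2]@dirn
        if f-f0<-lim: break
    print('creep',c,'df',f-f0,'tcp_st',fst()[1]); return c
E
python3 - <<'E'
from g import *
go((-190,45),66.5,feed=50); F()
go((-120,45),66.5,feed=100); F()
go((-78,45),66.5,feed=60); F()
c=creep((-78,45),66.5,(0,1),8,10); F()
c=creep(c-[0,.7],66.5,(1,0),14,14); F()
E
```

```text
t18.1 tcp [516.02  38.89  51.51] F [-1.12 -0.58 -6.16] M [-1.77 -0.14  0.  ] gw0.128
t18.9 tcp [512.67 108.12  51.7 ] F [ 0.27  0.17 -7.08] M [-1.78 -0.25 -0.02] gw0.125
t19.8 tcp [510.17 150.36  51.77] F [ 0.71 -1.09 -6.79] M [-1.76 -0.24 -0.03] gw0.128
creep [-78.  53.] df -9.421260336889544 tcp_st [-86.43  48.51  52.59]
t21.8 tcp [506.54 149.92  52.59] F [  9.85   4.12 -10.41] M [-1.51 -2.21 -1.83] gw0.127
creep [-68.   52.3] df -14.963693828787669 tcp_st [-80.02  48.3   52.03]
t24.3 tcp [506.4  156.33  52.03] F [  5.57 -11.1   -0.78] M [-2.44 -0.94 -0.46] gw0.128
```

Run:
```python
from g import *
for z in (65.5,64.5,63.5,62.5):
    go((-68,52),z,feed=30); f=F()['contact_force'][2]
    if f>0: break
grip(0.3); F()
R0=Rst(); d=R0@[np.cos(B),0,-np.sin(B)]
p=robot.observe()['tcp_pos']; robot.servo_line(p-70*d,feed=150)
ob=orient(B,'y',-1)
robot.servo_line(toW((-190,49,60),Q),feed=200,rotation=ob); grip(0.0,20); F()
print(fitbox('wide_box_centre',72,toW((-71,49,0),Q)[:2],Q[2]),toW((-71,49,0),Q))
robot.servo_line(toW((-155,49,24),Q),feed=120); f0=fst()[0]
for x in np.arange(-150,-128,1.5):
    robot.servo_line(toW((x,49,24),Q),feed=30); f=fst()
    if f[0][0]-f0[0]<-14: break
print(x,f[0]-f0,f[1]); 
robot.servo_line(toW((-165,49,40),Q),feed=120); F()
```

```text
t24.5 tcp [506.47 156.24  51.7 ] F [  2.93 -14.63   5.77] M [-1.84 -0.37 -0.06] gw0.129
t25.0 tcp [501.89 161.16  51.18] F [0.57 0.56 0.69] M [-0.63 -0.14 -0.02] gw0.296
t26.7 tcp [511.82  46.61  60.19] F [0.09 0.06 0.24] M [-0.65 -0.14 -0.01] gw0.005
(array([508.2 , 160.17,   1.56]), np.float64(5.362441539764404), ['top', 'side']) [505.2 165.3   0. ]
-136.5 [-17.41   2.96  11.03] [-142.02   47.21   23.56]
t30.4 tcp [510.34  72.04  40.09] F [-1.33  0.65  0.12] M [-0.58 -0.12  0.04] gw0.004
```

Run:
```python
from g import *
robot.servo_line(toW((-170,-35,30),Q),feed=200); robot.servo_line(toW((-75,-35,24),Q),feed=150); f0=fst()[0]
for y in np.arange(-18,12,1.5):
    robot.servo_line(toW((-75,y,24),Q),feed=40); f=fst()
    if f[0][1]-f0[1]<-12: break
print(y,f[0]-f0,f[1],robot.observe()['t'])
robot.servo_line(toW((-75,y-20,24),Q),feed=150)
robot.servo_line(toW((-180,-40,40),Q),feed=200)
# second x push
robot.servo_line(toW((-160,49,26),Q),feed=200); robot.servo_line(toW((-146,49,24),Q),feed=100); f0=fst()[0]
for x in np.arange(-144,-128,1.5):
    robot.servo_line(toW((x,49,24),Q),feed=40); f=fst()
    if f[0][0]-f0[0]<-14: break
print(x,f[0]-f0,f[1])
robot.servo_line(toW((-200,49,90),Q),feed=200); 
robot.movep([470,-250,250],orient(B,'y',-1,np.radians(97.3))); F(); grip(.55)
a=snap('side','s5.png'); b=snap('top','t5.png')
s=cv2.resize(a[90:220,245:365,::-1],None,fx=4,fy=4,interpolation=cv2.INTER_CUBIC); t=cv2.resize(b[175:295,170:250,::-1],None,fx=4,fy=4,interpolation=cv2.INTER_CUBIC)
o=np.zeros((520,800,3),np.uint8); o[:520,:480]=s; o[:480,480:]=t; cv2.imwrite('pics/c5.png',o)
print(fitbox('narrow_box_centre',54,(464,-190),np.radians(97.3)))
```

```text
6.0 [ -5.22 -13.93  -1.41] [-78.94  -0.77  24.33] 36.375
-139.5 [-14.94   3.54   9.59] [-143.76   47.85   23.73]
t41.1 tcp [ 470.23 -247.95  249.22] F [ 0.27  0.92 -0.54] M [-0.58 -0.2   0.01] gw0.005
(array([ 463.86, -189.41,    1.71]), np.float64(0.03755351901054382), ['side'])
```

View pics/c5.png

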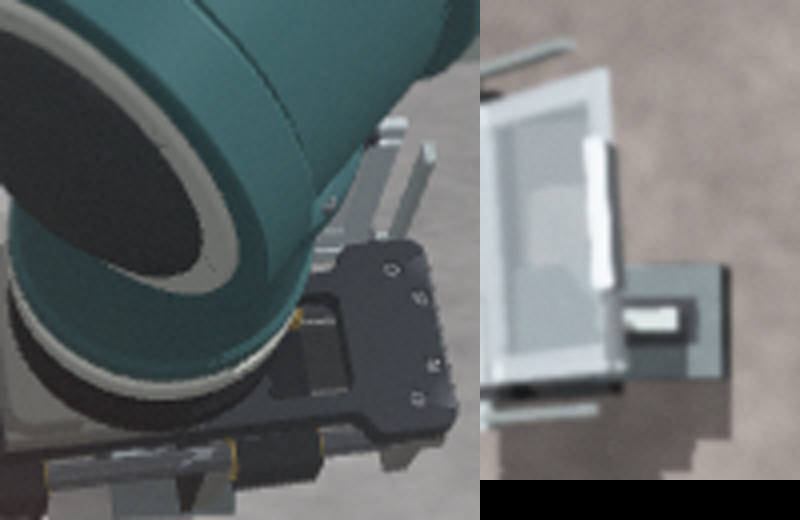

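Run:
```python
from g import *
for x in(-136,-141):
    print(x,[(proj('top',toW((x,y,38),Q))[0]-[170,175])*4+[480+1.6,1.6] for y in(85,13)])
print([(proj('top',toW((-66,85,z),Q))[0]-[170,175])*4+[481.6,1.6] for z in (0,40)])
print('plate',[(proj('top',toW((x,y,85),Q))[0]-[170,175])*4+[481.6,1.6] for x,y in ((-116,55),(-116,43))])
b=cv2.imread('pics/t5.png').astype(int)
for r in (246,250,255,262,265): print(r,b[r,222:238].sum(1)//3)
for c in (222,225,227,229): print(c,b[236:275,c].sum(1)//3)
```

```text
-136 [array([719.9 , 373.83]), array([713.26, 258.55])]
-141 [array([727.89, 373.31]), array([721.24, 258.02])]
[array([620.05, 381.42]), array([607.49, 381.1 ])]
plate [array([672.04, 325.73]), array([670.92, 305.91])]
246 [148 150 149 147 149 152 150 135  82  59  88 139 151 153 152 150]
250 [ 89  99 127 147 149 149 146 135  84  62  92 146 159 159 157 155]
255 [ 76  83 107 140 150 149 149 140  86  57  87 144 157 155 154 154]
262 [134 148 148 148 148 148 148 140  93  61  87 139 150 154 153 153]
265 [134 144 147 148 149 150 149 141  97  68  85 141 152 152 154 153]
222 [151 151 152 151 138 142 145 151 148 148 148 148 139 112  89  80  82  76
  75  76  75  75  75  75  88 120 134 136 137 134 134 133 131 101  86  88
  88  89  91]
225 [151 152 152 150 145 148 149 152 150 150 147 149 147 145 147 146 143 141
 138 140 137 140 141 140 142 145 148 151 147 148 147 148 143 107  91  92
  92  93  92]
227 [156 156 158 153 149 148 151 152 152 151 152 151 147 146 149 149 151 151
 151 149 148 147 149 146 147 146 148 148 150 150 150 151 141 108  89  92
  96  95  92]
229 [157 158 159 157 146 136 134 137 136 137 135 136 136 133 135 141 138 141
 142 140 138 137 138 136 138 137 140 139 140 141 140 142 136 105  88  90
  92  92  95]
```

```bash
cat >> g.py <<'E'
def seat(c,z,ypress,xend,xlim=16,step=2.5):
    """gripped: press to +y, push to the wall, relax, release, retreat"""
    c=np.array(c,float); go((c[0],ypress),z,feed=40); f,p,_=fst(); print('y',f,p)
    f0=f[0]; x=c[0]
    while x<xend:
        x+=step; go((x,ypress),z,feed=50); f,p,_=fst()
        if f[0]-f0<-xlim: break
    print('x',x,f,p)
    d=np.array([np.cos(B),0,-np.sin(B)])
    robot.servo_line(toW(p,Q),feed=60)      # relax
    print('relaxed',fst()[:2]); grip(.3)
    p=fst()[1]; robot.servo_line(toW(p-75*d,Q),feed=200); print('t',robot.observe()['t'])
E
python3 - <<'E'
from g import *
d=Rst()@[np.cos(B),0,-np.sin(B)]; o=orient(B,'y',-1)
t=tcp(toW((-92,50,66),Q),B)
grip(.4,60)
robot.movep(t-75*d,o); robot.servo_line(t,feed=150); F(); grip(0.0,60); F(); print(fst()[:2])
seat((-75,49),65.5,52,-62)
viewer.read_camera('top'); b=snap('top','t6.png').astype(int)
for r in (246,250,255,262,265): print(r,b[r,224:238].sum(1)//3)
for c in (222,225,227,229): print(c,b[262:275,c].sum(1)//3)
E
```

```text
t44.8 tcp [505.38 155.71  51.62] F [0.02 0.38 0.05] M [-0.6  -0.1  -0.02] gw0.399
t45.3 tcp [506.52 155.83  51.86] F [ 3.52 -0.91  1.29] M [-0.6  -0.77 -0.67] gw0.131
(array([-1.1 , -3.47,  1.29]), array([-80.53,  48.21,  51.86]))
y [ 3.52 -8.13 -0.07] [-82.78  48.48  51.9 ]
x -65.0 [-21.68  -1.1   19.4 ] [-78.93  47.94  51.74]
relaxed (array([-7.37,  0.19,  6.95]), array([-80.71,  47.17,  51.82]))
t 47.7333
246 [ 43  47  47  51  55  54  39  40  57  62  65  64  73 101]
250 [124 146 149 153 151 135  88  68  99 114 103  98  96 114]
255 [112 140 146 147 149 140 101  70  87 129 124 118  97 104]
262 [119 123 120 123 121 116  92  56  34  32  36  40  36  34]
265 [126 128 130 121 117 120 102  60  33  34  36  41  38  33]
222 [119 119 120 127 133 128  98  85  85  86  90  89  90]
225 [123 123 125 128 140 133 101  89  89  92  93  93  92]
227 [123 125 126 121 132 129  97  86  92  94  95  93  98]
229 [116 117 119 120 131 123  97  88  91  91  91  93  95]
```

```bash
cat >> g.py <<'E'
def edges(im,rows=range(244,267),cols=range(221,229)):
    g=cv2.cvtColor(im,cv2.COLOR_RGB2GRAY).astype(float)
    fx=[(r,227+np.interp(108,-g[r,227:232][::1]*-1 if 0 else g[r,227:232][::-1],np.arange(4,-1,-1))) for r in rows]
    fy=[(c,265+np.interp(112,g[265:272,c][::-1],np.arange(6,-1,-1))) for c in cols]
    return np.array(fx),np.array(fy)
def boxyaw(im,**k):
    fx,fy=edges(im,**k)
    a=np.polyfit(fx[:,0],fx[:,1],1); b=np.polyfit(fy[:,0],fy[:,1],1)
    print('front edge: deg',np.degrees(np.arctan(a[0])),'at row 255:',np.polyval(a,255),'| side edge deg',-np.degrees(np.arctan(b[0])),'at col 225',np.polyval(b,225))
E
python3 - <<'E'
from g import *
yn=np.radians(97.6); d=Rst(yn)@[np.cos(B),0,-np.sin(B)]; o=orient(B,'y',-1,yn)
c=np.array([464,-189.7]); pn=np.array([*(c-20*np.array([np.cos(yn),np.sin(yn)])),66])
print(kin.ik(tcp(pn,B,yn),o))
grip(.55)
robot.servo_line(robot.observe()['tcp_pos']+[0,-120,40],feed=300)
robot.movep(tcp(pn,B,yn)-90*d,o)
b=snap('top','t7.png'); print('now');boxyaw(b); print('before');boxyaw(cv2.imread('pics/t5.png')[:,:,::-1])
P=lambda x,y,z:proj('top',toW((x,y,z),Q))[0]
e=P(-136,85,38)-P(-136,13,38); print('pred',np.degrees(np.arctan(e[0]/e[1])),P(-136,85,38),P(-136,13,38)); e=P(-136,85,38)-P(-110,85,38); print(-np.degrees(np.arctan(e[1]/e[0])),P(-120,85,38))
robot.servo_line(tcp(pn,B,yn),feed=150); F(); grip(0.0,60); F()
E
```

```text
[ 0.89  0.8  -0.35  1.73 -0.29  1.15  0.9 ]
now
front edge: deg 3.2569351727592086 at row 255: 229.9257789759617 | side edge deg -11.21015818361242 at col 225 267.39496059900677
before
front edge: deg 0.5378866914289615 at row 255: 229.6072783894898 | side edge deg -18.656041394833604 at col 225 268.51349999063956
pred 3.2939254361666355 [229.57 268.06] [227.92 239.24]
3.73567319119005 [223.18 268.48]
t50.7 tcp [ 465.65 -197.87   51.95] F [-0.65 -0.47 -0.27] M [-0.67 -0.13  0.04] gw0.549
t51.4 tcp [ 465.24 -197.61   51.43] F [ 1.06 -0.25 -0.17] M [-0.61 -0.28 -0.05] gw0.128
```

Run:
```python
from g import *
p=robot.observe()['tcp_pos']; robot.servo_line(p+[0,0,9],feed=60)
go((-185,-20),75,feed=200); go((-165,-20),66.3,feed=100); F()
go((-79,-20),66.3,feed=90); print(fst()[:2])
seat((-79,-20),65.3,-11.5,-62,xlim=15)
F()
```

```text
t53.5 tcp [593.6   40.98  52.6 ] F [  1.76 -63.13  33.61] M [-7.31  0.57  1.73] gw0.159
(array([0.29, 0.5 , 0.43]), array([-86.28, -19.07,  50.92]))
y [-0.16  0.25 -0.42] [-87.06 -11.16  50.61]
x -61.5 [-0.21 -0.18 -0.47] [-69.02 -11.41  50.77]
relaxed (array([ 0.25,  0.23, -1.16]), array([-69.05, -11.42,  50.78]))
t 58.1083
t58.1 tcp [567.77 122.77 108.07] F [-0.93  1.   -0.  ] M [-0.61 -0.12  0.  ] gw0.300
```

Run:
```python
from g import *
robot.movep([430,-120,330],orient(B,'y',-1))
a=snap('side','s8.png'); b=snap('top','t8.png'); F()
for n,W in(('narrow_box_centre',54),('wide_box_centre',72)):
    for c in('top','side'): print(n,c,[(w(c,d['at']),d['confidence']) for d in viewer.pinpoint(n,c)])
s=cv2.resize(a[90:290,200:400,::-1],None,fx=2.5,fy=2.5,interpolation=cv2.INTER_CUBIC); t=cv2.resize(b[175:325,160:260,::-1],None,fx=3,fy=3,interpolation=cv2.INTER_CUBIC)
o=np.zeros((500,800,3),np.uint8); o[:,:500]=s; o[:450,500:]=t; cv2.imwrite('pics/c8.png',o)
```

```text
t59.5 tcp [ 430.12 -118.82  329.3 ] F [-0.51 -0.18  0.19] M [-0.65 -0.16 -0.  ] gw0.305
narrow_box_centre top []
narrow_box_centre side [(array([606.71,  66.85,  20.25]), 0.56), (array([548.04, 236.  ,  95.6 ]), 0.23)]
wide_box_centre top [(array([505.7 , 158.3 ,  15.51]), 0.73), (array([ 561.72, -531.44,   16.7 ]), 0.65), (array([ 321.63, -229.63,   16.95]), 0.63), (array([349.69,   7.49,  19.38]), 0.57)]
wide_box_centre side [(array([ 565.59, -530.58,   16.74]), 0.97), (array([ 320.88, -226.52,   13.45]), 0.87), (array([353.15,   3.5 ,  17.87]), 0.86), (array([507.07, 166.88,  19.4 ]), 0.79)]
```

View pics/c8.png

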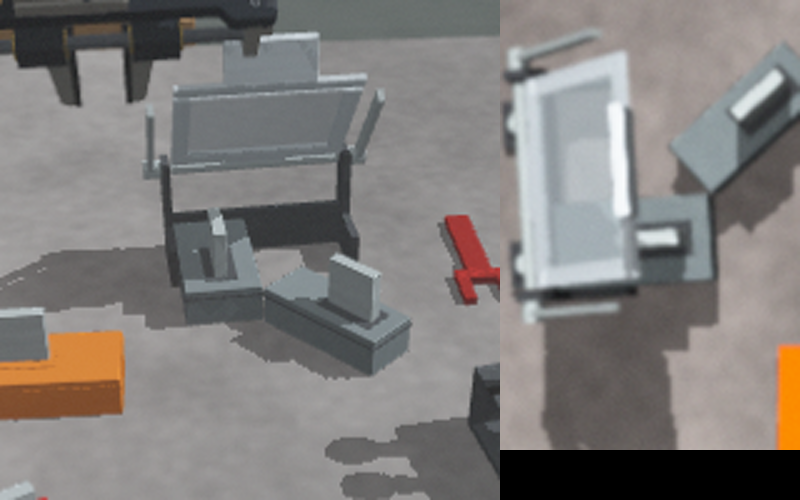

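Run:
```python
from g import *
from scipy.optimize import least_squares
T=lambda p:np.array([160+(p[0]-500)/3-.33,175+p[1]/3-.33]); S=lambda p:np.array([200+p[0]/2.5-.3,90+p[1]/2.5-.3])
ob=[('top',T((671,148)),(65,-99,38)),]
# local corners: (x,y,z)
ob=[('top',T((671,147)),(65,-27,38)),('top',T((710,191)),(65,27,38)),('top',T((783,43)),(-65,-27,38)),
('side',S((265,290)),(65,27,38)),('side',S((371,347)),(-65,27,38)),('side',S((410,321)),(-65,-27,38)),('side',S((372,373)),(-65,27,0)),
('top',T((735,113)),(5,0,85)),('top',T((785,78)),(-45,0,85))]
def loc(q,p):
    c,s=np.cos(q[2]),np.sin(q[2]); return [q[0]+c*p[0]-s*p[1],q[1]+s*p[0]+c*p[1],p[2]]
# top image: right = -y world, down = -x world
f=lambda q:np.concatenate([proj(c,loc(q,p))[0]-o for c,o,p in ob])
for s in(ob,[o if o[2][1]==0 else o for o in ob]):
    r=least_squares(f,[607,67,np.radians(135)],loss='soft_l1',x_scale=[10,10,.1]); print(r.x,np.degrees(r.x[2]),r.cost); print(f(r.x).reshape(-1,2).round(1).tolist())
    break
q=r.x; yn=q[2]; pn=np.array(loc(q,(-20,0,66))); o=orient(B,'y',-1,yn); d=Rst(yn)@[np.cos(B),0,-np.sin(B)]
print(pn,kin.ik(tcp(pn,B,yn),o),kin.ik(tcp(pn,B,yn)-60*d,o), robot.observe()['joints'], robot.observe()['t'])
for c in((-215,-24),(-79,-24)): print(kin.ik(tcp(toW((c[0]-20,c[1],66),Q),B),orient(B,'y',-1)))
boxyaw(cv2.imread('pics/t8.png')[:,:,::-1],cols=range(221,228)); boxyaw(cv2.imread('pics/t7.png')[:,:,::-1])
```

```text
[608.42  65.34   2.29] 130.96258111298104 6.114858047857777
[[-0.6, -0.9], [0.5, 0.6], [1.1, -0.5], [-0.8, -0.6], [0.3, -1.0], [0.4, -0.8], [-0.9, 2.8], [0.5, 0.8], [-0.6, -1.2]]
[621.53  50.24  66.  ] [ 0.42  1.   -0.57  1.38 -0.05  1.33  0.71] [ 0.45  0.99 -0.59  1.28 -0.04  1.45  0.7 ] [ 0.99  0.31 -0.49  1.78 -0.44  1.49  0.67] 59.75
[ 0.64  0.83 -0.53  1.75 -0.38  0.89  0.55]
[ 0.48  0.81 -0.58  1.83 -0.45  0.71  0.45]
front edge: deg 3.7109186758483084 at row 255: 229.43234617581703 | side edge deg -16.334813013376394 at col 225 267.7263733950226
front edge: deg 3.2569351727592086 at row 255: 229.9257789759617 | side edge deg -11.21015818361242 at col 225 267.39496059900677
```

Run:
```python
from g import *
yn=np.radians(130.96); pn=np.array([621.53,50.24,66]); o=orient(B,'y',-1,yn); d=Rst(yn)@[np.cos(B),0,-np.sin(B)]
t=lambda:round(robot.observe()['t'],2)
robot.movep(tcp(pn,B,yn)-60*d,o); print(t())
grip(.42,60); robot.servo_line(tcp(pn,B,yn),feed=180); print(t()); grip(0.0,60); F()
go((-215,-24),66.5,feed=150); F()
go((-80,-24),66,feed=170); print(fst()[:2],t())
go((-80,-11.5),65.5,feed=60); print('y',fst()[:2],t())
for x in(-70,-66,-63):
    go((x,-11.5),65.5,feed=50); f,p,_=fst(); print(x,f,p,t())
    if f[0]<-15 or t()>70.0: break
robot.servo_line(toW(p,Q),feed=80); print(fst()[:2],t())
grip(.3); robot.servo_line(robot.observe()['tcp_pos']-70*(Rst()@[np.cos(B),0,-np.sin(B)]),feed=250); F()
```

```text
61.08
61.92
t62.4 tcp [614.31  59.12  51.68] F [ 2.27 -0.56  0.66] M [-0.4  -0.82 -0.31] gw0.124
t63.2 tcp [586.27  17.65  51.68] F [-1.19 -1.29 -2.68] M [-1.08 -0.01  0.18] gw0.129
(array([1.31, 0.76, 0.83]), array([-88.08, -24.4 ,  51.63])) 64.19
y (array([ 0.15, -5.77, -0.36]), array([-90.06, -14.61,  51.75])) 64.55
-70 [-4.53 -4.95  4.64] [-81.28 -14.69  51.74] 64.9
-66 [-19.03   1.2   16.49] [-81.13 -14.92  51.68] 65.15
(array([-3.48, -1.71,  3.05]), array([-83.8 , -15.79,  51.62])) 65.4
t66.2 tcp [571.79 113.96 105.46] F [ 0.32  0.15 -0.3 ] M [-0.59 -0.08  0.08] gw0.303
```

Run:
```python
from g import *
robot.movep([440,-60,330],orient(B,'y',-1))
b=snap('top','t9.png'); a=snap('side','s9.png'); print(robot.observe()['t'])
boxyaw(b,cols=range(221,228))
s=cv2.resize(a[90:220,235:355,::-1],None,fx=4,fy=4,interpolation=cv2.INTER_CUBIC); t=cv2.resize(b[185:285,165:245,::-1],None,fx=4,fy=4,interpolation=cv2.INTER_CUBIC)
o=np.zeros((520,800,3),np.uint8); o[:,:480]=s; o[:400,480:]=t; cv2.imwrite('pics/c9.png',o)
g=cv2.cvtColor(b,cv2.COLOR_RGB2GRAY).astype(int)
for r in range(212,268,4): print(r,g[r,222:236])
for c in(220,224,228): print(c,g[210:246,c])
```

```text
67.5417
front edge: deg 2.9709238069185218 at row 255: 229.23574806770404 | side edge deg 0.9560417552955502 at col 225 267.8357906564385
212 [148 150 152 151 151 152 151 149 150 149 151 153 149 151]
216 [145 146 144 145 144 145 146 144 146 147 147 143 145 146]
220 [147 145 144 143 146 136 101  70  92 130 141 144 143 144]
224 [100 136 146 144 146 143 119  76  78 134 147 147 145 148]
228 [ 96 130 147 145 145 142 124  72  69 118 143 146 145 148]
232 [ 90 121 142 145 145 145 131  78  63 105 147 155 157 159]
236 [143 146 145 147 146 145 135  90  65  96 140 154 154 153]
240 [139 137 129 125 124 126 115  72  62 101 141 151 148 146]
244 [147 148 149 152 153 151 139  86  55  85 134 149 148 149]
248 [119 128 141 147 149 144 140  99  64  86 142 156 156 157]
252 [ 82 103 136 147 151 151 147 118  76  85 145 162 158 159]
256 [ 77  97 136 148 146 147 147 129  80  72 122 150 155 155]
260 [101 117 135 143 146 144 146 132  77  60 107 144 154 155]
264 [146 148 147 150 149 146 148 138  88  63  98 141 152 152]
220 [149 149 151 150 152 150 149 149 155 151 148 145 131 103  86  84  82  77
  75  74  69  60  58  59  68  91 102 103  98  88  88  98 101 101 102 104]
224 [153 154 152 152 147 147 144 138 140 145 144 145 145 146 146 145 146 147
 147 143 140 141 142 138 139 144 145 145 139 115 129 147 153 151 149 148]
228 [149 149 151 150 150 148 146 130 111 102 101 106 112 117 119 121 121 124
 124 127 128 130 131 133 133 134 135 136 122 101 115 132 138 137 139 138]
```

View pics/c9.png

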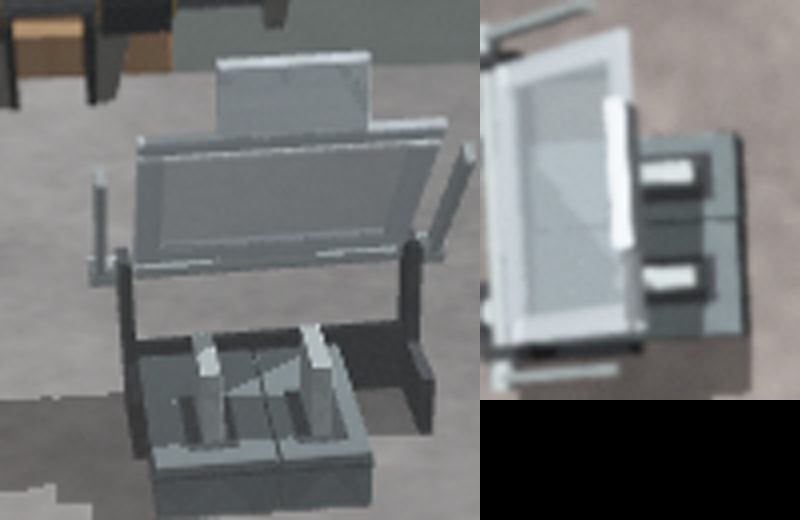

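```bash
python3 -c "
from cell import robot; print(robot.job_done(), robot.observe()['t'])"
```

```text
the job is handed in; nothing more can be done
the job is handed in; nothing more can be done
```

The job is handed in, at about 67.6 s of the 72 s allowed. The cover is folded up and released, and both boxes are in the corner, side by side.

**Last checks**
- **Boxes:** The last pictures show both boxes flat on the table. Their front edges line up with each other and run at about 3.0°, against 3.3° expected from the fitted stand pose. There is no visible gap between them. Pushing against the back wall met 19–22 N on both boxes.
- **Cover:** I released it with the flange gripped exactly upright. The networks place the flange at the 50° position within about 2 mm. My own pixel readings of the cover edges gave about 48–49.5°, so it may be a degree or two low.

**What went wrong**
- **Wide box turned:** My first sideways push turned the wide box by about 2.7°. I gripped it again and squared it.
- **Narrow box hit the wide one:** On its first approach the narrow box struck the front of the wide box. The wrist read 63 N at the end of that move, below the 120 N wrist limit; any higher peak during the move was not recorded. The narrow box slipped from the grip, so I found it again, gripped it again and seated it. Afterwards the wide box was still home.
- **Position disagreement:** The box fronts appear about 1 px (1–3 mm) further forward in the top view than my stand fit predicts. That is within the calibration error, and the pushes say both boxes are against the wall.
- **Bystanders:** I noticed none moved, but I did not measure them again at the end.

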